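# Straighten a row of doughnuts on the serving tray

## Task

The four doughnuts on the yellow tray lie ragged: pick up the straightening bar and with it push them away from the robot into one straight row, lying flat, with the edge of each that faces the robot on the red stripe. Only the bar may touch the doughnuts, and the small white bowl on the tray stays where it is. Then put the bar back (do not drop it), grip up, lying along the middle of its black mat, and let go.

Things in the scene. Friction and masses are not known exactly. Their poses are not given: they have to be found in the camera images.
- line (a point): Centre of the dark red stripe painted flat on the yellow tray's floor, at floor height (12 mm above the table). Stripe 16 mm wide, 420 mm long. Axes: x points across the stripe, away from the robot, y along the stripe to the left, z up. The tray's open near side is 200 mm from this point, the inner face of its far lip 190 mm
- tray: The yellow tray, fixed, 400 mm deep (x) by 440 mm wide (y), flat floor 12 mm above the table; lips 10 mm wide stand 12 mm above the floor along its far, left and right sides, the near side is open. Axes as line; origin at table height, 20 mm nearer the robot than the stripe's centre
- bar_grip (a point): Centre of the straightening bar's wooden grip, 80 mm above the bar's underside, over its middle. The grip is 24 mm thick (x), 130 mm long (y), 30 mm tall (z), on two posts 14 mm thick 50 mm either side of the middle, with 30 mm of free space between bar and grip. At the start the bar stands on the black mat, grip up
- bar: The straightening bar: a straight steel bar 330 mm long (y), 30 mm thick (x), 35 mm tall (z), smooth and the same on both sides, about 0.4 kg, loose, with the wooden grip above it (overall height 95 mm). Origin at the centre of its underside
- mat_top (a point): Centre of the top face of the black rubber mat, the bar's place: fixed on the table left or right of the tray, 400 mm long (along y), 100 mm wide (x) and 6 mm thick. z up; its y lies roughly along the world x axis
- doughnut1_center (a point): Centre, half-way up, of glazed ring doughnut 1 of 4, counted from the robot's right to its left: a firm brown ring, 86 mm outer diameter, 36 mm tall, rounded section, hole 14 mm, about 60 g, loose. Widest half-way up. At the start it lies flat on the tray, its near edge 30 to 110 mm short of the stripe's centre line; neighbours are about 94 mm apart along the stripe
- doughnut2_center (a point): Centre, half-way up, of glazed ring doughnut 2 of 4, counted from the robot's right to its left: a firm brown ring, 86 mm outer diameter, 36 mm tall, rounded section, hole 14 mm, about 60 g, loose. Widest half-way up. At the start it lies flat on the tray, its near edge 30 to 110 mm short of the stripe's centre line; neighbours are about 94 mm apart along the stripe
- doughnut3_center (a point): Centre, half-way up, of glazed ring doughnut 3 of 4, counted from the robot's right to its left: a firm brown ring, 86 mm outer diameter, 36 mm tall, rounded section, hole 14 mm, about 60 g, loose. Widest half-way up. At the start it lies flat on the tray, its near edge 30 to 110 mm short of the stripe's centre line; neighbours are about 94 mm apart along the stripe
- doughnut4_center (a point): Centre, half-way up, of glazed ring doughnut 4 of 4, counted from the robot's right to its left: a firm brown ring, 86 mm outer diameter, 36 mm tall, rounded section, hole 14 mm, about 60 g, loose. Widest half-way up. At the start it lies flat on the tray, its near edge 30 to 110 mm short of the stripe's centre line; neighbours are about 94 mm apart along the stripe
- doughnut1: The same doughnut as a body; origin at the centre of its underside
- doughnut2: The same doughnut as a body; origin at the centre of its underside
- doughnut3: The same doughnut as a body; origin at the centre of its underside
- doughnut4: The same doughnut as a body; origin at the centre of its underside
- ramekin: Small white bowl, 54 mm across, 30 mm tall, loose on the tray behind the stripe (its centre 148 to 152 mm beyond the stripe's centre line); to be left alone
There are look-alikes about, which are no part of the job. Leave any blue, green or purple look-alike of the doughnut4 alone.

How it is judged:
On the way, in this order (a step that is already met when the one before it is completed fails the run):
1. the bar is lifted off its mat (z of bar_grip in the frame of mat_top above 0.11 m), for 0.1 s.
2. the four doughnuts lie in a straight row with their near edges on the stripe (((x of doughnut1_center in the frame of line between 0.034 and 0.045 m and x of doughnut2_center in the frame of line between 0.034 and 0.045 m and x of doughnut3_center in the frame of line between 0.034 and 0.045 m and x of doughnut4_center in the frame of line between 0.034 and 0.045 m) or (x of doughnut1_center in the frame of line between 0.0375 and 0.0485 m and x of doughnut2_center in the frame of line between 0.0375 and 0.0485 m and x of doughnut3_center in the frame of line between 0.0375 and 0.0485 m and x of doughnut4_center in the frame of line between 0.0375 and 0.0485 m) or (x of doughnut1_center in the frame of line between 0.041 and 0.052 m and x of doughnut2_center in the frame of line between 0.041 and 0.052 m and x of doughnut3_center in the frame of line between 0.041 and 0.052 m and x of doughnut4_center in the frame of line between 0.041 and 0.052 m)) and z of doughnut1_center in the frame of line between 0.01 and 0.026 m and angle between each of doughnut1_center, doughnut2_center, doughnut3_center, doughnut4_center's own z axis and vertical below 0.2 rad and z of doughnut2_center in the frame of line between 0.01 and 0.026 m and z of doughnut3_center in the frame of line between 0.01 and 0.026 m and z of doughnut4_center in the frame of line between 0.01 and 0.026 m), for 0.3 s.
At the end, for the whole second after the job is handed in: Doughnuts flat, at rest, near edges within 9 mm of the stripe's centre line and in one row (all in an 11 mm band: -9..2, -5.5..5.5 or -2..9 mm from that line); bar upright at rest on the mat, within 40 mm of its centre along and across, within 0.2 rad of its direction (all of step 2 and x of bar_grip in the frame of mat_top between -0.04 and 0.04 m and y of bar_grip in the frame of mat_top between -0.04 and 0.04 m and z of bar_grip in the frame of mat_top between 0.07 and 0.09 m and angle between the y axis of bar_grip and the y axis of mat_top, either way round below 0.2 rad and angle between bar_grip's own z axis and vertical below 0.1 rad and linear speed of each of bar, doughnut1, doughnut2, doughnut3, doughnut4 below 0.02 m/s); the robot touches nothing.
It fails at once if a doughnut is touched by the gripper or the arm (contact force between any of the fingers, the arm and doughnut1 above 0.3 N or contact force between any of the fingers, the arm and doughnut2 above 0.3 N or contact force between any of the fingers, the arm and doughnut3 above 0.3 N or contact force between any of the fingers, the arm and doughnut4 above 0.3 N).
It fails at once if the bar is let go in the air (more than 30 mm above the mat's level) (z of bar_grip in the frame of mat_top above 0.11 m and contact force between the fingers and bar below 0.05 N).
It fails at once if the small white bowl is moved more than 15 mm (distance of ramekin from where it was at the start of the episode above 0.015 m).
It also fails if it takes over 53 s, if anything falls off the work surface, if the arm or the gripper's body presses on something with over 40 N, if the wrist force passes 120 N, or if a joint passes its speed limit or range.

## Robot

A 6-joint arm with a two-finger parallel gripper is mounted at the origin on the work surface. World frame = base frame: x ahead of the robot, y to its left, z up, the work surface at z = 0. Lengths are in m, angles in rad, forces in N, time in s.
With the tool pointing down it reaches from about 0.35 to 1 m from the base axis. Payload 7.1 kg.
Tool frame: the origin (TCP) lies midway between the tips of the shut fingers; the grasp point (between the pads) lies 19 mm behind it; z points along the fingers, x is the direction in which the jaws open and shut, and the axes are right-handed (so a half turn about z gives the same grasp; the last joint's range is limited). The gripper opens to 85 mm and grips with 20 to 120 N. Pads are 22 mm wide; open, the fingers measure 114 mm over their backs; the gripper's body (76 mm by 85 mm) begins 54 mm behind the grasp point. The pads swing forward as they close: fully open they stand 13 mm farther back than shut.
Start: joints at [-0.019, 0.423, 1.63, -0, 1.089, -0.019], TCP at [0.625, 0, 0.231] pointing down, gripper open.
Joint ranges: [-3, 3], [-0.9, 2.11], [0.09, 2.58], [-1.31, 4.45], [0.11, 2.69], [-2.54, 2.54]. Speed limits (rad/s): [2.39, 2.39, 3.01, 3.14, 3.14, 3.14].

## Interface

Orientations are given as a unit quaternion [w, x, y, z].
In Python, from cell import * gives the robot as it stands.
- The arm moves only by the shell command python3 -m inch 'ROWS'. ROWS is JSON, one flat list of numbers, 7 for each row, row after row: the shift along the tool's x, y, z in cm, then the turn, a rotation vector about the tool's x, y, z in rad, then the gripper's target within -1 to 1 (fully open at 1, half-way at 0, shut at -1). A call has 1 to 10 rows; each row shifts and turns the commanded pose from where the row before left it, along the tool's axes as they then stand; what a row does not reach is not made up. A row lasts 1/10 s, in which the tool goes at most 50 mm and 8.59 degrees, less where a joint would pass 70% of its speed; a pose out of reach is approached as far as the arm can. A call with a gripper value outside its range is refused whole. The fingers move at their own pace and stop on an object; the grip force is fixed at half the most. Time passes only in rows, so rows that do not move let the fingers close. It gives the time, the measured TCP pose, the force and the opening at its end, in the units of the state.
- observe(): the state, without advancing time (a new reading comes with each control period).
- read_camera(name): name is "scene" or "side" or "wrist"; returns a dict with "pixels" (480x640x3 uint8, red, green, blue), "K" (3x3 intrinsics, pixels), "R" (3x3) and "t" (3): a world point X has camera coordinates R X + t. Camera axes: x right, y down, z forward; pixel columns grow to the right and rows downward; lengths in m; the calibration is good to about 2 mm. A picture is of the moment at which its call begins. There is no depth.
- close_job(): hands the job in, once; it reports no verdict.
The state is a dict: "time": time; "joint_positions": joint angles; "qd": joint speeds; "tau": joint torques, N m; "ee_pos": TCP position; "eef_rot": TCP orientation; "ft_force": force on the tool from outside, world axes, zero at the start; "wrist_torque": the same for the moment, N m; "gripper_width": finger opening in m.
Only numpy, scipy, OpenCV 4.12 (cv2) and the standard library are available. Lean on these libraries where they do the work, as an engineer would, in place of code of your own. Each camera call takes 0.05 s, during which the arm holds its last target.

## Working session

There is one attempt and no reset: what is moved stays moved. The work goes in short steps, Python scripts to look and compute and a shell command to move; the robot and the scene stay as the last step left them, time stands still between calls to the robot, and variables do not carry over. Pictures are saved under pics/ and viewed, and the job is handed in when it is done.

```bash
ls; mkdir -p pics; python3 - <<'E'
from cell import *
import cv2
print(observe())
for n in ["scene","side","wrist"]:
    d=read_camera(n); cv2.imwrite(f"pics/{n}0.png",d["pixels"][:,:,::-1]); print(n,d["K"],d["R"],d["t"])
E
```

```text
pics
{'time': 0.0, 'joint_positions': array([-1.90032953e-02,  4.23879311e-01,  1.63071147e+00,  3.79458238e-06,
        1.08861585e+00, -1.89847450e-02]), 'qd': array([ 1.64193567e-03, -6.78915824e-04, -3.04214938e-05,  1.40835964e-04,
        2.30101632e-03,  3.65898905e-04]), 'tau': array([ 6.87376578e-04, -5.57382560e+01, -2.81743366e+01,  7.52266601e-05,
        7.21184188e-03,  1.02962622e-05]), 'ee_pos': array([6.24433016e-01, 3.54475261e-05, 2.30513249e-01]), 'eef_rot': array([-1.70069809e-05,  9.99999674e-01, -1.01563168e-05, -8.06810339e-04]), 'ft_force': array([-0.14225763,  0.19311187,  0.3871107 ]), 'wrist_torque': array([ 0.00265875, -0.0205914 , -0.01018493]), 'gripper_width': 0.08529432961803704}
scene [[440.36232545   0.         318.06141745]
 [  0.         440.36232545 245.81248737]
 [  0.           0.           1.        ]] [[ 0.75671147  0.65362201  0.01288478]
 [ 0.51963976 -0.58940453 -0.61852795]
 [-0.39668913  0.47474264 -0.78565715]] [-0.38745179 -0.18018063  1.22165603]
side [[588.61632735   0.         321.93987075]
 [  0.         588.61632735 250.05797123]
 [  0.           0.           1.        ]] [[-0.95433812 -0.29855516  0.01017723]
 [-0.19265272  0.58906672 -0.78478362]
 [ 0.22830613 -0.75090959 -0.61968629]] [0.45027979 0.12786169 1.27400448]
wrist [[413.41764092   0.         327.06459602]
 [  0.         413.41764092 231.04971956]
 [  0.           0.           1.        ]] [[ 9.99997902e-01  5.83619271e-04 -1.96356141e-03]
 [ 1.07456803e-03 -9.65534583e-01  2.60272578e-01]
 [-1.74398635e-03 -2.60274142e-01 -9.65533184e-01]] [-0.62339673 -0.03379696  0.37801987]
```

View pics/scene0.png

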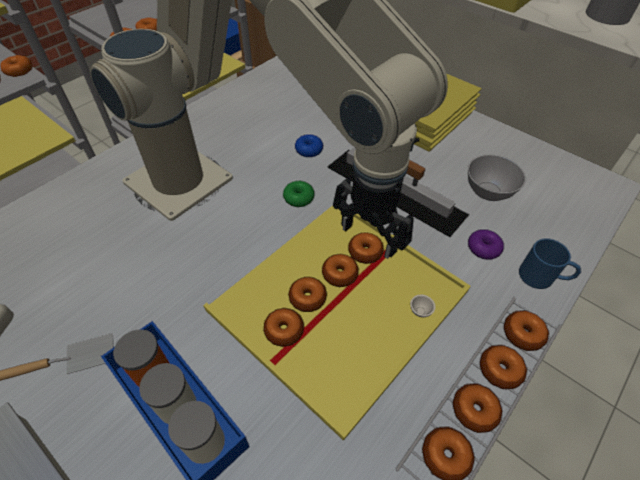

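View pics/side0.png

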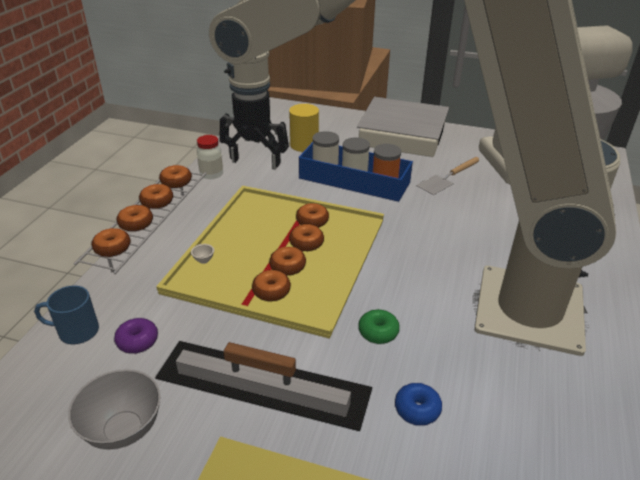

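View pics/wrist0.png

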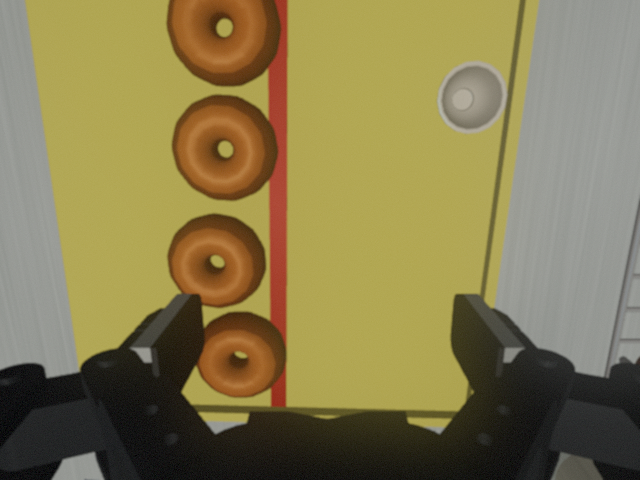

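The mat is right of the tray, with the bar lying off-centre on it. The doughnuts lie short of the stripe, and the bowl stands beyond it. Next I measure.

```bash
cat > h.py <<'E'
from cell import *
import cv2, numpy as np
def cast(d,uv,z):
    uv=np.atleast_2d(np.asarray(uv,float)); K,R,t=d["K"],d["R"],d["t"]
    r=np.c_[(uv[:,0]-K[0,2])/K[0,0],(uv[:,1]-K[1,2])/K[1,1],np.ones(len(uv))]@R
    c=-R.T@t
    return c+r*((z-c[2])/r[:,2])[:,None]
def proj(d,X):
    p=(d["R"]@np.atleast_2d(X).T).T+d["t"]; q=p@d["K"].T
    return q[:,:2]/q[:,2:]
def hsv(d): return cv2.cvtColor(d["pixels"],cv2.COLOR_RGB2HSV)
def tri(d1,u1,d2,u2):
    P=[d["K"]@np.c_[d["R"],d["t"]] for d in (d1,d2)]
    X=cv2.triangulatePoints(P[0],P[1],np.array(u1,float).reshape(2,1),np.array(u2,float).reshape(2,1)).ravel()
    return X[:3]/X[3]
E
python3 - <<'E'
from h import *
D={n:read_camera(n) for n in ["scene","side","wrist"]}
for n,d in D.items():
    print(n,"cam",(-d["R"].T@d["t"]).round(3))
    H=hsv(d); h,s,v=H[:,:,0].astype(int),H[:,:,1].astype(int),H[:,:,2]
    red=(((h<4)|(h>174))&(s>190)&(v>90)).astype(np.uint8)
    org=((h>=5)&(h<=15)&(s>150)&(v>60)).astype(np.uint8)
    blk=((v<45)).astype(np.uint8)
    for nm,m in [("red",red),("org",org),("blk",blk)]:
        k,l,st,c=cv2.connectedComponentsWithStats(m)
        for i in range(1,k):
            if st[i,4]>150: print(nm,st[i],c[i].round(1))
    cv2.imwrite(f"pics/m_{n}.png",np.dstack([blk*255,org*255,red*255]))
E
```

```text
scene cam [ 0.871 -0.433  0.853]
red [271 251 114 113 673] [328.6 308.1]
org [136  18  21  12 194] [146.8  23.4]
org [  1  48  38  27 467] [15.8 63.6]
org [349 233  34  28 694] [365.1 246.3]
org [322 255  35  29 768] [339.4 268.8]
org [289 277  36  33 851] [306.4 292.9]
org [264 309  38  35 992] [282.3 325.9]
org [ 506  311   42   38 1144] [526.5 329.2]
org [ 482  346   44   41 1333] [503.5 365.9]
org [125 354  36  32 256] [141.8 370.8]
org [ 454  384   48   47 1575] [477.6 407.1]
org [ 424  428   50   52 1885] [448.3 453.8]
blk [ 91  69  34  49 668] [107.5  93.3]
blk [ 340   95   43   51 1533] [360.7 120. ]
blk [128 105  60  23 211] [161.9 121. ]
blk [ 328  151  140  106 4614] [386.9 207.1]
side cam [0.163 1.016 0.885]
org [374 157  25  20 351] [386.4 166.9]
org [ 118  166   73   64 1689] [153.  197.6]
org [ 242  203   86  103 3019] [290.9 253.4]
org [ 92 229  37  26 730] [110.3 241.2]
blk [ 422    0   32  104 1810] [437.  49.]
blk [ 608   47   32  100 1348] [627.4 107.1]
blk [ 220   93   68   73 2123] [253.3 125.8]
blk [ 156  342  215   88 3532] [272.5 390.7]
wrist cam [0.624 0.066 0.373]
org [  168     0   119   348 11554] [244.3  89.9]
org [ 173   96  101  103 7107] [223.6 147.2]
org [ 169  216   94   91 5777] [215.8 262.7]
org [ 196  313   90   94 5462] [240.8 358.7]
blk [    0   316   640   164 51824] [295.8 426.6]
```

```bash
python3 - <<'E'
from h import *
D={n:read_camera(n) for n in ["scene","side","wrist"]}
for n,d in D.items():
    H=hsv(d); h,s,v=H[:,:,0].astype(int),H[:,:,1].astype(int),H[:,:,2]
    red=(((h<4)|(h>174))&(s>190)&(v>90)).astype(np.uint8)
    ys,xs=np.nonzero(red[200:] if n!="wrist" else red); ys=ys+(200 if n!="wrist" else 0)
    X=cast(d,np.c_[xs,ys],0.012)[:,:2]
    if n=="side": X=X[(xs>240)&(xs<330)&(ys<310)]
    c=X.mean(0); vx,vy,x0,y0=cv2.fitLine(X.astype(np.float32),cv2.DIST_HUBER,0,.01,.01).ravel()
    if vy<0: vx,vy=-vx,-vy
    a=(X-[x0,y0])@[vx,vy]; b=(X-[x0,y0])@[vy,-vx]
    print(n,"stripe dir",vx,vy,"yaw",np.arctan2(-vx,vy),"pt",x0,y0,"ends",[(np.array([x0,y0])+q*np.array([vx,vy])).round(4) for q in (a.min(),a.max())],"len",np.ptp(a),"width 2-98",np.percentile(b,[2,98]))
d=D["side"]; H=hsv(d); v=H[:,:,2]
# mat
reg=np.zeros_like(v); reg[330:440,140:385]=1
m=((v<45)&(reg>0)).astype(np.uint8)
ys,xs=np.nonzero(m); hull=cv2.convexHull(np.c_[xs,ys].astype(np.int32))
r=cv2.approxPolyDP(hull,6,True).reshape(-1,2); print("mat hull",r.tolist()); print(cast(d,r,0.006).round(4))
# tray corners
m=((H[:,:,0]>22)&(H[:,:,0]<32)&(H[:,:,1]>120)&(v>90)).astype(np.uint8); 
for n in ("side","scene"):
    d=D[n];H=hsv(d)
    m=((H[:,:,0]>20)&(H[:,:,0]<34)&(H[:,:,1]>110)&(H[:,:,2]>80)).astype(np.uint8)
    k,l,st,c=cv2.connectedComponentsWithStats(m)
    cc={"side":(220,250),"scene":(380,330)}[n]; lab=l[cc[1],cc[0]]
    ys,xs=np.nonzero(l==lab); hull=cv2.convexHull(np.c_[xs,ys].astype(np.int32))
    r=cv2.approxPolyDP(hull,8,True).reshape(-1,2); print(n,"tray",r.tolist()); print(cast(d,r,0.024).round(4).tolist()); print(cast(d,r,0.012).round(4).tolist())
im=D["side"]["pixels"][320:430,140:390,::-1]; cv2.imwrite("pics/barzoom.png",cv2.resize(im,None,fx=3.2,fy=3.2,interpolation=cv2.INTER_CUBIC))
im=D["side"]["pixels"][180:330,150:400,::-1]; cv2.imwrite("pics/trayzoom.png",cv2.resize(im,None,fx=3.2,fy=3.2,interpolation=cv2.INTER_CUBIC))
E
```

```text
scene stripe dir 0.026595632 0.99964625 yaw -0.026598768 pt 0.57715607 -0.05096354 ends [array([ 0.5729, -0.2096]), array([0.583 , 0.1686])] len 0.37829401754083936 width 2-98 [-0.00595392  0.00512129]
side stripe dir 0.022329815 0.9997507 yaw -0.02233167 pt 0.5836883 0.019344721 ends [array([ 0.5803, -0.1327]), array([0.5874, 0.1867])] len 0.3193967659251448 width 2-98 [-0.00557154  0.00450589]
wrist stripe dir 0.8264323 0.56303614 yaw -0.9727413 pt 0.57193685 -0.20391639 ends [array([ 0.5693, -0.2057]), array([ 0.5745, -0.2022])] len 0.0062710975637999475 width 2-98 [-1.59320214e-06  1.56277182e-06]
mat hull [[370, 391], [355, 429], [156, 377], [181, 342]]
[[0.2771 0.3246 0.006 ]
 [0.2825 0.4124 0.006 ]
 [0.6696 0.4165 0.006 ]
 [0.6673 0.3222 0.006 ]]
side tray [[382, 214], [329, 336], [157, 287], [242, 186]]
[[0.3789, -0.2181, 0.024], [0.3849, 0.2316, 0.024], [0.7835, 0.2078, 0.024], [0.7727, -0.2294, 0.024]]
[[0.3819, -0.2353, 0.012], [0.388, 0.2206, 0.012], [0.7922, 0.1965, 0.012], [0.7811, -0.2468, 0.012]]
scene tray [[469, 285], [343, 439], [204, 306], [332, 206]]
[[0.7811, 0.208, 0.024], [0.7726, -0.2341, 0.024], [0.3762, -0.2194, 0.024], [0.3942, 0.191, 0.024]]
[[0.7798, 0.2173, 0.012], [0.7712, -0.2313, 0.012], [0.369, -0.2163, 0.012], [0.3873, 0.2001, 0.012]]
```

View pics/barzoom.png

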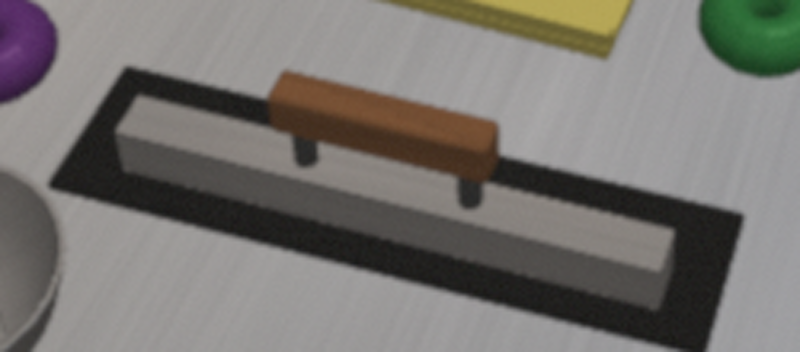

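View pics/trayzoom.png

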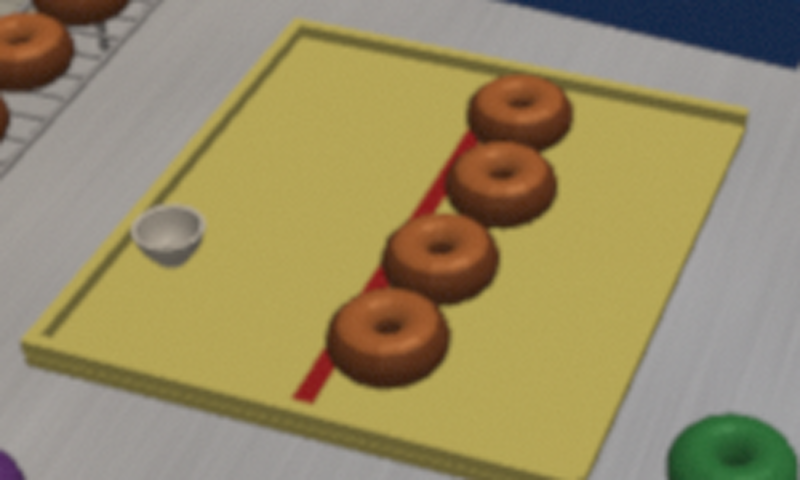

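```bash
python3 - <<'E'
from h import *
for n in ("wrist","scene","side"):
    d=read_camera(n); p=d["pixels"].astype(int); H=hsv(d); h=H[:,:,0].astype(int); s=H[:,:,1]
    m=(((h<4)|(h>172))&(s>150)&(p[:,:,0]>70)).astype(np.uint8)
    k,l,st,c=cv2.connectedComponentsWithStats(m); 
    big=[i for i in range(1,k) if st[i,4]>80]; print(n,[st[i].tolist() for i in big])
    if n=="wrist": i=max(big,key=lambda i:st[i,3]); sel=l==i
    elif n=="scene":
        i=max(big,key=lambda i:st[i,4]); sel=l==i
    else: sel=m.astype(bool); yy,xx=np.mgrid[:480,:640]; sel&=(xx>235)&(xx<310)&(yy>215)&(yy<310)
    # far edge: for each row sub-pixel on red->yellow G channel midpoint
    pts=[];ptl=[]
    for r in range(480):
        cs=np.nonzero(sel[r])[0]
        if len(cs)<2: continue
        G=p[r,:,1]
        def cross(c0,step):
            lo=G[c0]; 
            far=G[min(max(c0+5*step,0),639)]
            th=(lo+far)/2
            c=c0
            for _ in range(6):
                if (G[c]-th)*(G[c+step]-th)<=0 and G[c]!=G[c+step]: return c+step*(th-G[c])/(G[c+step]-G[c])
                c+=step
            return None
        hue=lambda c:h[r,c]
        e=cross(cs[-1],1); w=cross(cs[0],-1)
        if e and min(639,cs[-1]+5) and 20<hue(min(639,cs[-1]+5))<34: pts.append((e,r))
        if w and 20<hue(cs[0]-5)<34: ptl.append((w,r))
    for nm,q in(("R",pts),("L",ptl)):
        if len(q)<6: print(nm,len(q));continue
        X=cast(d,q,0.012)[:,:2]
        vx,vy,x0,y0=cv2.fitLine(X.astype(np.float32),cv2.DIST_HUBER,0,.001,.001).ravel()
        sl=vx/vy; print(n,nm,len(q),"slope",round(sl,4),"x at y=0: ",round(x0-sl*y0,4),"y range",X[:,1].min().round(3),X[:,1].max().round(3),"res",np.std(X[:,0]-x0-sl*(X[:,1]-y0)).round(4))
E
```

```text
wrist []Traceback (most recent call last):
  File "<stdin>", line 7, in <module>
ValueError: max() iterable argument is empty
```

```bash
python3 - <<'E'
from h import *
d=read_camera("wrist");H=hsv(d)
print(H[200,255:300].tolist()); print(d["pixels"][200,255:300].tolist())
E
```

```text
[[26, 138, 177], [26, 135, 178], [26, 135, 176], [26, 137, 177], [27, 138, 175], [26, 133, 178], [26, 138, 176], [26, 137, 177], [26, 141, 176], [26, 139, 176], [26, 137, 177], [26, 137, 177], [23, 144, 175], [16, 154, 175], [8, 173, 174], [4, 172, 175], [4, 170, 174], [4, 171, 174], [4, 171, 174], [5, 175, 173], [5, 170, 175], [4, 173, 174], [5, 174, 174], [5, 174, 174], [5, 172, 173], [5, 173, 174], [5, 172, 173], [5, 169, 174], [5, 173, 175], [5, 176, 172], [11, 170, 169], [20, 152, 171], [25, 141, 176], [26, 136, 178], [26, 138, 177], [26, 141, 177], [27, 137, 177], [26, 138, 177], [26, 140, 177], [26, 138, 177], [27, 138, 176], [26, 134, 179], [27, 142, 176], [26, 137, 177], [27, 137, 177]]
[[177, 165, 81], [178, 165, 84], [176, 165, 83], [177, 165, 82], [175, 164, 80], [178, 166, 85], [176, 164, 81], [177, 164, 82], [176, 164, 79], [176, 163, 80], [177, 165, 82], [177, 164, 82], [175, 153, 76], [175, 127, 69], [174, 89, 56], [175, 73, 57], [174, 72, 58], [174, 73, 57], [174, 74, 57], [173, 73, 54], [175, 77, 58], [174, 73, 56], [174, 74, 55], [174, 74, 55], [173, 74, 56], [174, 75, 56], [173, 74, 56], [174, 77, 59], [175, 76, 56], [172, 74, 53], [169, 99, 56], [171, 136, 69], [176, 161, 79], [178, 166, 83], [177, 165, 81], [177, 165, 79], [177, 166, 82], [177, 165, 81], [177, 165, 80], [177, 165, 81], [176, 165, 81], [179, 168, 85], [176, 165, 78], [177, 165, 82], [177, 166, 82]]
```

```bash
cat > stripe.py <<'E'
from h import *
def edges(d,n,verbose=True):
    p=d["pixels"].astype(int); H=hsv(d); h=H[:,:,0].astype(int); s=H[:,:,1]
    m=(((h<=6)|(h>172))&(s>150)&(p[:,:,0]>70)).astype(np.uint8)
    if n=="wrist": m=((abs(p[:,:,1]-p[:,:,2])<26)&(p[:,:,0]>140)&(p[:,:,1]<95)).astype(np.uint8)
    k,l,st,c=cv2.connectedComponentsWithStats(m)
    big=[i for i in range(1,k) if st[i,4]>20]
    yy,xx=np.mgrid[:480,:640]
    if n=="side": sel=m.astype(bool)&(xx>235)&(xx<310)&(yy>215)&(yy<310)
    else: sel=l==max(big,key=lambda i:st[i,3])
    out={}
    pts=[];ptl=[]
    G=p[:,:,1]
    for r in range(480):
        cs=np.nonzero(sel[r])[0]
        if len(cs)<2: continue
        for c0,step,lst in ((cs[-1],1,pts),(cs[0],-1,ptl)):
            if not 8<c0<630 or not 20<h[r,c0+5*step]<34: continue
            c=c0-2*step; th=(G[r,(cs[0]+cs[-1])//2]+G[r,c0+5*step])/2
            for _ in range(8):
                if (G[r,c]-th)*(G[r,c+step]-th)<=0 and G[r,c]!=G[r,c+step]:
                    lst.append((c+step*(th-G[r,c])/(G[r,c+step]-G[r,c]),r)); break
                c+=step
    for nm,q in(("R",pts),("L",ptl)):
        if len(q)<6: print(n,nm,len(q));continue
        X=cast(d,q,0.012)[:,:2]
        vx,vy,x0,y0=cv2.fitLine(X.astype(np.float32),cv2.DIST_HUBER,0,.001,.001).ravel()
        sl=vx/vy; out[nm]=(sl,x0-sl*y0)
        print(n,nm,len(q),"slope",round(sl,4),"x at y=0: ",round(x0-sl*y0,4),"y range",X[:,1].min().round(3),X[:,1].max().round(3),"res",np.std(X[:,0]-x0-sl*(X[:,1]-y0)).round(4))
    return out
if __name__=="__main__":
    for n in ("wrist","scene","side"): edges(read_camera(n),n)
E
python3 stripe.py
```

```text
wrist R 337 slope 0.0279 x at y=0:  0.5874 y range -0.137 0.157 res 0.0001
wrist L 187 slope 0.028 x at y=0:  0.5721 y range -0.128 0.105 res 0.0005
scene R 109 slope 0.0284 x at y=0:  0.5855 y range -0.206 0.162 res 0.0009
scene L 65 slope 0.028 x at y=0:  0.5706 y range -0.212 0.119 res 0.0015
side R 11 slope 0.0256 x at y=0:  0.5751 y range -0.038 0.184 res 0.0003
side L 49 slope 0.0273 x at y=0:  0.5897 y range -0.135 0.189 res 0.0003
```

```bash
cat > don.py <<'E'
from h import *
def donuts(d,n,box):
    H=hsv(d); h=H[:,:,0].astype(int); p=d["pixels"].astype(int)
    if n=="wrist": m=((h>=3)&(h<=17)&(H[:,:,1]>120)&~((abs(p[:,:,1]-p[:,:,2])<30)&(p[:,:,0]>140)&(p[:,:,1]<95)&(H[:,:,1]<185))).astype(np.uint8)
    else: m=((h>=6)&(h<=15)&(H[:,:,1]>140)&(H[:,:,2]>50)).astype(np.uint8)
    b=np.zeros_like(m); b[box[1]:box[3],box[0]:box[2]]=1; m&=b
    m=cv2.morphologyEx(m,cv2.MORPH_OPEN,np.ones((3,3),np.uint8))
    res=[]
    cs,_=cv2.findContours(m,cv2.RETR_EXTERNAL,cv2.CHAIN_APPROX_NONE)
    for c in cs:
        if cv2.contourArea(c)<250: continue
        e=cv2.fitEllipse(cv2.convexHull(c).astype(np.float32)); X=cast(d,e[0],0.030)[0]
        x,y,w,hh=cv2.boundingRect(c)
        res.append((X[1],X.round(4),np.round(e[0],1),np.round(e[1],1)))
    return sorted(res,key=lambda r:r[0])
if __name__=="__main__":
    for n,b in (("wrist",(100,0,300,420)),("scene",(250,220,390,360)),("side",(230,190,340,310))):
        d=read_camera(n); print(n)
        for r in donuts(d,n,b):
            X=r[1]; a=0.028; print(X, "x rel line",(np.array([np.cos(a),-np.sin(a)])@(X[:2]-[0.580,0])).round(4),r[2],r[3])
E
python3 don.py; python3 - <<'E'
from h import *
d=read_camera("side"); o=np.array([140,320])
top=np.array([(135,95),(675,228),(660,272),(117,132)])/3.2+o
gt=np.array([(285,72),(497,124),(270,100),(490,150)])/3.2+o
X=cast(d,top,0.041);print(X.round(4),X.mean(0).round(4))
X=cast(d,gt,0.101);print(X.round(4),X.mean(0).round(4))
q=lambda a:cast(d,[np.array(a)/3.2+o],0.006)[0].round(4)
C=[q(a) for a in ((125,68),(742,214),(708,352),(50,186))]; print("mat",C,np.mean(C,0))
m=hsv(d); mm=((m[:,:,0]>=4)&(m[:,:,0]<=16)&(m[:,:,1]>110)&(m[:,:,2]>40)).astype(np.uint8); mm[:340]=0;mm[385:]=0
ys,xs=np.nonzero(mm); r=cv2.minAreaRect(np.c_[xs,ys].astype(np.int32)); print(r)
# bowl
for n,u in(("side",(202,254)),("scene",(423,306))):
    dd=read_camera(n); print(n,"bowl~",cast(dd,u,0.03)); print("green/blue",cast(dd,{"side":(380,325),"scene":(298,193)}[n],0.018),cast(dd,{"side":(419,403),"scene":(309,146)}[n],0.018),cast(dd,{"side":(136,335),"scene":(486,243)}[n],0.018))
E
```

```text
wrist
[ 0.5462 -0.1525  0.03  ] x rel line -0.0295 [243.9 360.6] [ 82.6 109.8]
[ 0.5805 -0.1092  0.03  ] x rel line 0.0036 [279.1 318.7] [20.4 58. ]
[ 0.5263 -0.0533  0.03  ] x rel line -0.0522 [215.4 260.6] [91.  95.8]
[0.5402 0.0443 0.03  ] x rel line -0.041 [224.1 147.2] [100.6 106.8]
[0.5527 0.1323 0.03  ] x rel line -0.031 [233.1  29.4] [114.2 137.8]
scene
[ 0.5397 -0.1449  0.03  ] x rel line -0.0362 [282.8 326.2] [35.4 39.1]
[ 0.5239 -0.0523  0.03  ] x rel line -0.0546 [306.7 293.4] [32.6 36.6]
[0.5374 0.0457 0.03  ] x rel line -0.0439 [339.7 269.3] [30.6 35. ]
[0.5425 0.1361 0.03  ] x rel line -0.0413 [365.3 247. ] [28.6 34. ]
side
[0.5465 0.0099 0.03  ] x rel line -0.0338 [290.3 252.1] [ 47.7 113.6]
[[0.6357 0.3668 0.041 ]
 [0.3047 0.363  0.041 ]
 [0.3047 0.394  0.041 ]
 [0.6321 0.3957 0.041 ]] [0.4693 0.3799 0.041 ]
[[0.5307 0.3719 0.101 ]
 [0.4053 0.3714 0.101 ]
 [0.5299 0.3934 0.101 ]
 [0.4028 0.3898 0.101 ]] [0.4672 0.3816 0.101 ]
mat [array([0.672 , 0.3216, 0.006 ]), array([0.276 , 0.3142, 0.006 ]), array([0.2717, 0.411 , 0.006 ]), array([0.6689, 0.4191, 0.006 ])] [0.47215  0.366475 0.006   ]
((259.6600341796875, 359.3439025878906), (73.24314880371094, 18.4114933013916), 13.706961631774902)
side bowl~ [[0.73838058 0.07990207 0.03      ]]
green/blue [[0.29581249 0.16451222 0.018     ]] [[0.18552316 0.33301344 0.018     ]] [[0.75485326 0.34239758 0.018     ]]
scene bowl~ [[0.73343207 0.0892544  0.03      ]]
green/blue [[0.29251377 0.1720065  0.018     ]] [[0.18574442 0.33665502 0.018     ]] [[0.75161158 0.34971114 0.018     ]]
```

```bash
python3 -m inch '[-1.6,-3.8,0,0,0,0,1,-1.6,-3.8,0,0,0,0,1,-1.6,-3.8,0,0,0,0,1,-1.6,-3.8,0,0,0,0,1,-1.6,-3.8,0,0,0,0,1,-1.6,-3.8,0,0,0,0,1,-1.6,-3.8,0,0,0,0,1,-1.6,-3.8,0,0,0,0,1,-1.6,-3.8,0,0,0,0,1,-1.2,-3.8,0,0,0,0,1]'; python3 -m inch '[0,0,0,0,0,-0.145,1,0,0,0,0,0,-0.145,1,0,0,0,0,0,-0.145,1,0,0,0,0,0,-0.145,1,0,0,0,0,0,-0.145,1,0,0,0,0,0,-0.145,1,0,0,0,0,0,-0.145,1,0,0,0,0,0,-0.145,1,0,0,0,0,0,-0.145,1,0,0,0,0,0,-0.145,1]';python3 -m inch '[0,0,0,0,0,-0.131,1,0,0,0,0,0,0,1]'
python3 - <<'E'
from h import *
print(observe()["ee_pos"],observe()["eef_rot"],observe()["joint_positions"])
for n in ("wrist","scene"):
    d=read_camera(n); cv2.imwrite(f"pics/{n}1.png",d["pixels"][:,:,::-1])
E
```

```text
time: 2.0
ee_pos: [0.4679, 0.3815, 0.2315]
eef_rot: [-0.0, 1.0, 0.0, 0.0]
ft_force: [0.8, -0.5, -0.2]
gripper_width: 0.0855
time: 3.0
ee_pos: [0.469, 0.38, 0.2313]
eef_rot: [-0.0, 0.747, 0.665, 0.0]
ft_force: [0.4, 0.2, 0.3]
gripper_width: 0.0852
time: 3.2
ee_pos: [0.469, 0.38, 0.2313]
eef_rot: [0.0, 0.703, 0.711, 0.0]
ft_force: [-0.1, -0.4, -0.3]
gripper_width: 0.0853
[0.46899781 0.38003067 0.23134748] [1.11464706e-05 7.03082944e-01 7.11107849e-01 3.18608334e-05] [ 6.61284115e-01  3.91939060e-01  1.67877132e+00 -1.57912759e-05
  1.07081621e+00 -9.20853632e-01]
```

View pics/wrist1.png

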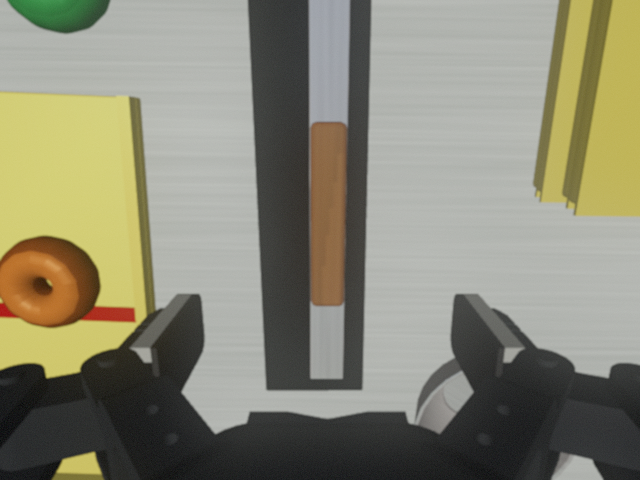

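View pics/scene1.png

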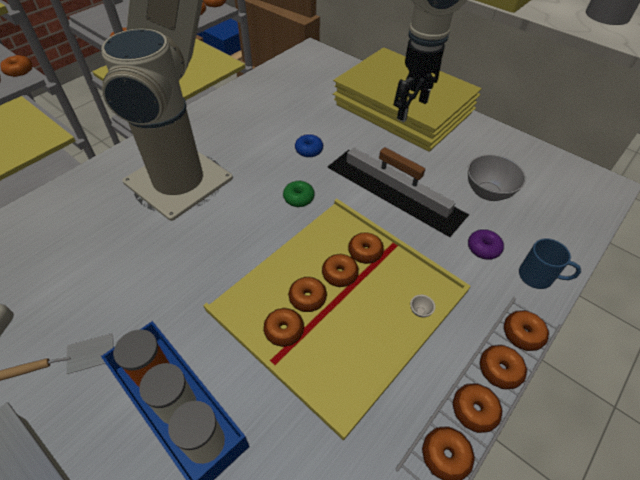

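The wrist view shows the grip at columns 311-348 and rows 122-305, and the mat's end at row 390 between columns 268 and 362. I'll locate both.

```bash
python3 - <<'E'
from h import *
d=read_camera("wrist"); H=hsv(d)
m=((H[:,:,0]>=4)&(H[:,:,0]<=18)&(H[:,:,1]>100)).astype(np.uint8); m[:,:290]=0;m[:,370:]=0;m[330:]=0
c=max(cv2.findContours(m,0,2)[0],key=cv2.contourArea); r=cv2.minAreaRect(c);print(r)
B=cast(d,cv2.boxPoints(r),0.101);print(B.round(4),B.mean(0).round(4))
# hull corners
mk=(H[:,:,2]<75).astype(np.uint8); mk[:,:235]=0;mk[:,380:]=0;mk[392:]=0
for row in (5,60,150,250,350,380):
    xs=np.nonzero(mk[row])[0]; print(row,xs.min(),xs.max(),cast(d,[(xs.min(),row),(xs.max()+1,row)],0.006).round(4).tolist())
print("end",cast(d,[(268,390),(362,390)],0.006)); print("bar end",cast(d,[(310,380),(343,380)],0.041)); 
s=read_camera("scene");H=hsv(s)
m=((H[:,:,0]>=4)&(H[:,:,0]<=16)&(H[:,:,1]>100)).astype(np.uint8); m[:145]=0;m[182:]=0;m[:,:370]=0;m[:,430:]=0
ys,xs=np.nonzero(m);print("scene grip blob centre", xs.mean(),ys.mean(),cast(s,(xs.mean(),ys.mean()),0.089))
print("scene mat corners",cast(s,[(346,150),(328,165),(451,234),(468,214)],0.006).round(4).tolist())
E
python3 stripe.py
```

```text
((327.5, 213.5), (181.0, 35.0), 90.0)
[[0.4047 0.3691 0.101 ]
 [0.4045 0.3914 0.101 ]
 [0.5299 0.3937 0.101 ]
 [0.5301 0.3686 0.101 ]] [0.4673 0.3807 0.101 ]
5 248 368 [[0.3142, 0.316, 0.006], [0.3135, 0.413, 0.006]]
60 251 367 [[0.3553, 0.3167, 0.006], [0.3546, 0.4135, 0.006]]
150 256 365 [[0.4286, 0.3181, 0.006], [0.4279, 0.4142, 0.006]]
250 261 364 [[0.5202, 0.3193, 0.006], [0.5195, 0.4162, 0.006]]
350 267 362 [[0.6248, 0.3217, 0.006], [0.6242, 0.4175, 0.006]]
380 268 361 [[0.6591, 0.3217, 0.006], [0.6585, 0.4175, 0.006]]
end [[0.67092287 0.32131772 0.006     ]
 [0.67026917 0.41781189 0.006     ]]
bar end [[0.63442004 0.36592562 0.041     ]
 [0.63421326 0.39635292 0.041     ]]
scene grip blob centre 401.43611584327084 163.0442930153322 [[0.46908392 0.37991537 0.089     ]]
scene mat corners [[0.2697, 0.4069, 0.006], [0.2724, 0.3208, 0.006], [0.6697, 0.3288, 0.006], [0.6683, 0.4182, 0.006]]
wrist R 12 slope -72.4477 x at y=0:  14.8901 y range 0.197 0.198 res 0.0041
wrist L 0
scene R 120 slope 0.0274 x at y=0:  0.5854 y range -0.206 0.205 res 0.0007
scene L 68 slope 0.0277 x at y=0:  0.5706 y range -0.212 0.197 res 0.0014
side R 5
side L 28 slope 0.0165 x at y=0:  0.5886 y range -0.135 0.145 res 0.0004
```

```bash
python3 -m inch '[0.1,-0.15,3.2,0,0,0,1,0,0,3.2,0,0,0,1,0,0,3.2,0,0,0,1,0,0,2.8,0,0,0,1,0,0,2.0,0,0,0,1,0,0,1.3,0,0,0,1,0,0,0.7,0,0,0,1,0,0,0,0,0,0,1]' && python3 -m inch '[0,0,0,0,0,0,-1,0,0,0,0,0,0,-1,0,0,0,0,0,0,-1,0,0,0,0,0,0,-1,0,0,0,0,0,0,-1,0,0,0,0,0,0,-1,0,0,0,0,0,0,-1,0,0,0,0,0,0,-1,0,0,0,0,0,0,-1]'
python3 - <<'E'
from h import *
print(observe()["ee_pos"])
for n in ("side",):
    d=read_camera(n); cv2.imwrite(f"pics/{n}2.png",d["pixels"][:,:,::-1])
E
```

```text
time: 4.35
ee_pos: [0.4673, 0.3809, 0.0669]
eef_rot: [-0.0, 0.704, 0.711, -0.0]
ft_force: [0.3, -0.5, 0.3]
gripper_width: 0.0853
time: 5.25
ee_pos: [0.4678, 0.3811, 0.068]
eef_rot: [0.0, 0.703, 0.711, 0.0]
ft_force: [-0.6, -2.0, 5.7]
gripper_width: 0.0234
[0.46776738 0.38111719 0.06802183]
```

View pics/side2.png

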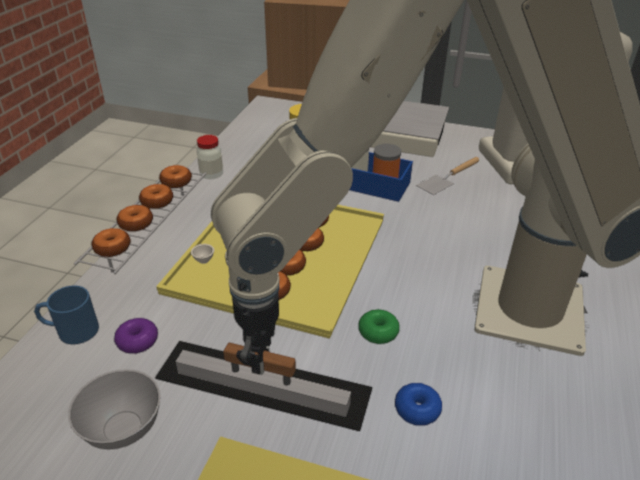

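```bash
python3 -m inch '[0,0,-0.5,0,0,0,-1,0,0,-1.5,0,0,0,-1,0,0,-2.5,0,0,0,-1,0,0,-2.5,0,0,0,-1,0,0,-2,0,0,0,-1,0,0,-1,0,0,0,-1,0,0,0,0,0,0,-1]' && python3 -m inch '[-1.5,-0.2,0,0,0,0,-1,-3,-0.4,0,0,0,0,-1,-4,-0.5,0,0,0,0,-1,-4,-0.5,0,0,0,0,-1,-4,-0.5,0,0,0,0,-1,-4,-0.5,0,0,0,0,-1,-4,-0.5,0,0,0,0,-1,-4,-0.5,0,0,0,0,-1,-4,-0.5,0,0,0,0,-1,-3.4,-0.2,0,0,0,0,-1]' && python3 -m inch '[-2,0,0,0,0,0,-1,-1,0,0,0,0,0.05,-1,0,0,0,0,0,0.1,-1,0,0,0,0,0,0.14,-1,0,0,0,0,0,0.14,-1,0,0,0,0,0,0.14,-1,0,0,0,0,0,0.14,-1,0,0,0,0,0,0.14,-1,0,0,0,0,0,0.14,-1,0,0,0,0,0,0.14,-1]' && python3 -m inch '[0,0,0,0,0,0.14,-1,0,0,0,0,0,0.14,-1,0,0,0,0,0,0.1,-1,0,0,0,0,0,0.07,-1,0,0,0,0,0,0.03,-1,0,0,0,0,0,0,-1,0,0,0,0,0,0,-1]'
python3 - <<'E'
from h import *
print(observe()["ee_pos"],observe()["eef_rot"])
for n in ("side","wrist","scene"):
    d=read_camera(n); cv2.imwrite(f"pics/{n}3.png",d["pixels"][:,:,::-1])
E
```

```text
time: 6.0
ee_pos: [0.4681, 0.3816, 0.1691]
eef_rot: [0.0, 0.703, 0.711, 0.002]
ft_force: [0.5, 0.1, -5.4]
gripper_width: 0.0233
time: 7.0
ee_pos: [0.4256, 0.0194, 0.1662]
eef_rot: [-0.001, 0.704, 0.711, -0.001]
ft_force: [0.3, 0.4, -4.9]
gripper_width: 0.0233
time: 8.0
ee_pos: [0.4275, -0.0081, 0.1666]
eef_rot: [-0.0, 0.976, 0.22, -0.001]
ft_force: [-0.5, 0.1, -3.6]
gripper_width: 0.023
time: 8.7
ee_pos: [0.4279, -0.0082, 0.1669]
eef_rot: [-0.0, 1.0, -0.014, -0.001]
ft_force: [-0.2, -0.6, -4.7]
gripper_width: 0.0227
[ 0.42786297 -0.00820815  0.16687683] [-3.59843726e-05  9.99896762e-01 -1.43574690e-02 -5.71137357e-04]
```

View pics/side3.png

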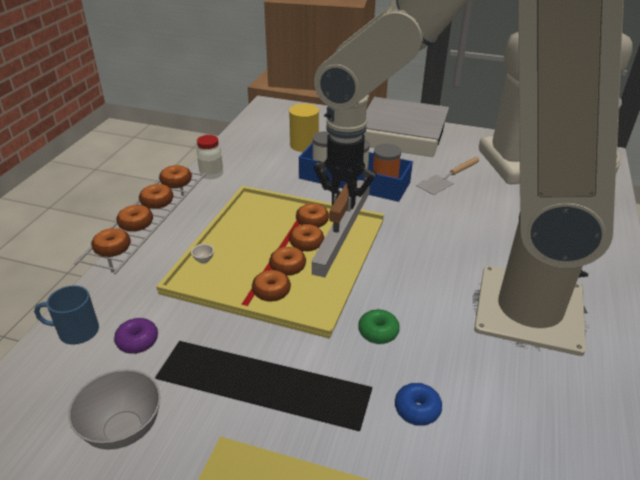

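View pics/wrist3.png

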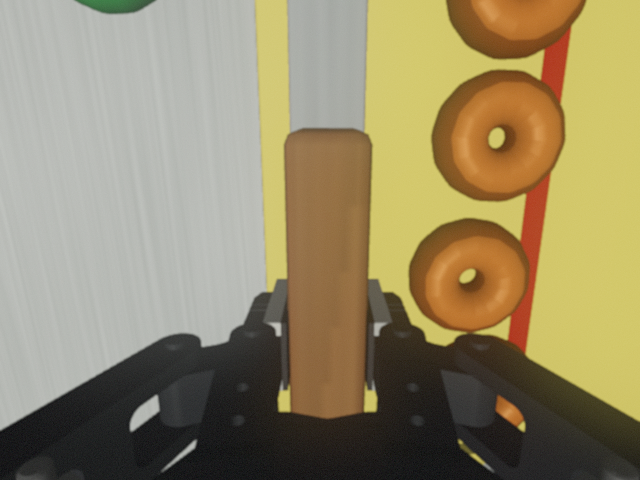

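View pics/scene3.png

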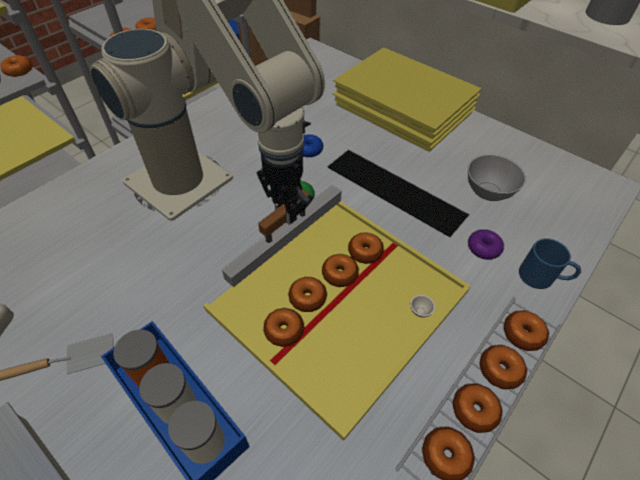

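```bash
python3 -m inch '[0,0,1,0,0,0,-1,0,0,2,0,0,0,-1,0,0,2,0,0,0,-1,0,0,2,0,0,0,-1,0,0,1,0,0,0,-1,0,0,0.6,0,0,0,-1,0,0,0.2,0,0,0,-1,0,0,0,0,0,0,-1,0,0,0,0,0,0,-1]'
python3 - <<'E'
from h import *
print(observe()["ee_pos"],observe()["eef_rot"])
for n in ("side","wrist"):
    d=read_camera(n); 
    im=d["pixels"][:,:,::-1]
    if n=="side": im=cv2.resize(im[190:310,230:410],None,fx=4,fy=4,interpolation=cv2.INTER_CUBIC)
    cv2.imwrite(f"pics/{n}4.png",im)
E
```

```text
time: 9.75
ee_pos: [0.429, -0.0084, 0.0799]
eef_rot: [0.0, 1.0, -0.014, 0.001]
ft_force: [-0.3, 0.6, -4.4]
gripper_width: 0.0233
[ 0.4290073  -0.00843766  0.0798765 ] [ 2.87437007e-05  9.99894841e-01 -1.44875061e-02  6.46198598e-04]
```

View pics/side4.png

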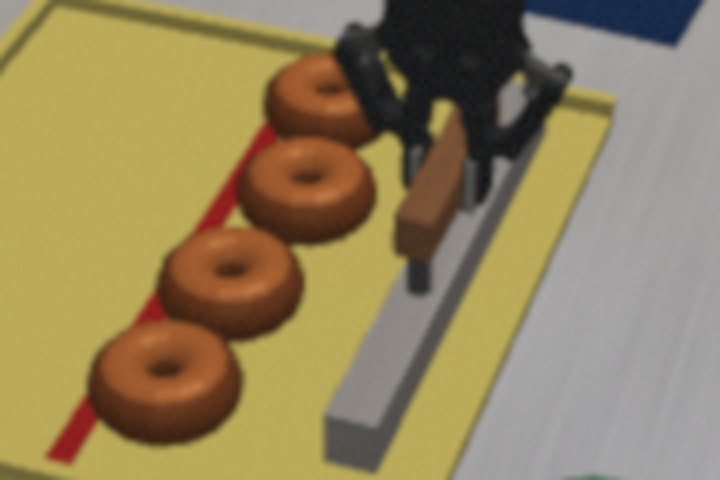

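View pics/wrist4.png

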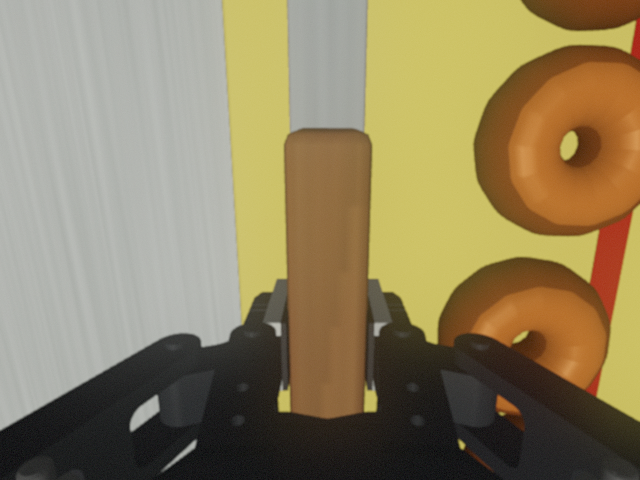

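```bash
python3 -m inch '[0.3,0,0.15,0,0,0,-1,0.6,0,0,0,0,0,-1,0.8,0,0,0,0,0,-1,0.8,0,0,0,0,0,-1,0.8,0,0,0,0,0,-1,0.8,0,0,0,0,0,-1,0.8,0,0,0,0,0,-1,0.8,0,0,0,0,0,-1,0.8,0,0,0,0,0,-1,0.8,0,0,0,0,0,-1]' && python3 -m inch '[0.8,0,0,0,0,0,-1,0.8,0,0,0,0,0,-1,0.7,0,0,0,0,0,-1,0.6,0,0,0,0,0,-1,0.5,0,0,0,0,0,-1,0.4,0,0,0,0,0,-1,0.4,0,0,0,0,0,-1,0.3,0,0,0,0,0,-1,0.3,0,0,0,0,0,-1,0.2,0,0,0,0,0,-1]' && python3 -m inch '[0.2,0,0,0,0,0,-1,0.1,0,0,0,0,0,-1,0,0,0,0,0,0,-1,0,0,0,0,0,0,-1]'
python3 - <<'E'
from h import *
print(observe()["ee_pos"],observe()["eef_rot"])
for n in ("side","wrist","scene"):
    d=read_camera(n); 
    im=d["pixels"][:,:,::-1]
    if n=="side": im=cv2.resize(im[190:310,190:370],None,fx=4,fy=4,interpolation=cv2.INTER_CUBIC)
    if n=="scene": im=cv2.resize(im[210:360,230:430],None,fx=4,fy=4,interpolation=cv2.INTER_CUBIC)
    cv2.imwrite(f"pics/{n}5.png",im)
E
```

```text
time: 10.85
ee_pos: [0.5013, -0.0105, 0.0776]
eef_rot: [-0.0, 1.0, -0.014, -0.001]
ft_force: [-1.8, -0.4, -3.6]
gripper_width: 0.0234
time: 11.85
ee_pos: [0.5516, -0.012, 0.0778]
eef_rot: [0.0, 1.0, -0.015, 0.0]
ft_force: [-2.4, 0.7, -4.2]
gripper_width: 0.0233
time: 12.25
ee_pos: [0.5546, -0.0121, 0.0779]
eef_rot: [0.0, 1.0, -0.014, 0.0]
ft_force: [-1.1, 0.2, -4.9]
gripper_width: 0.0231
[ 0.55461355 -0.01206371  0.07790739] [ 1.62273856e-05  9.99895044e-01 -1.44850194e-02  2.92436973e-04]
```

View pics/side5.png

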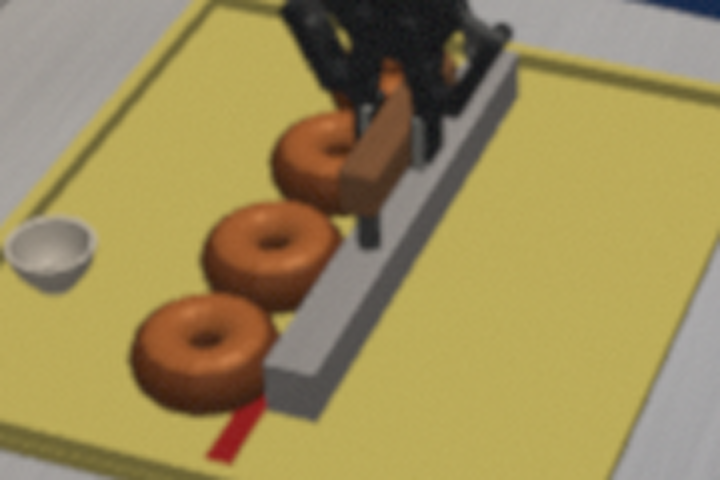

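View pics/wrist5.png

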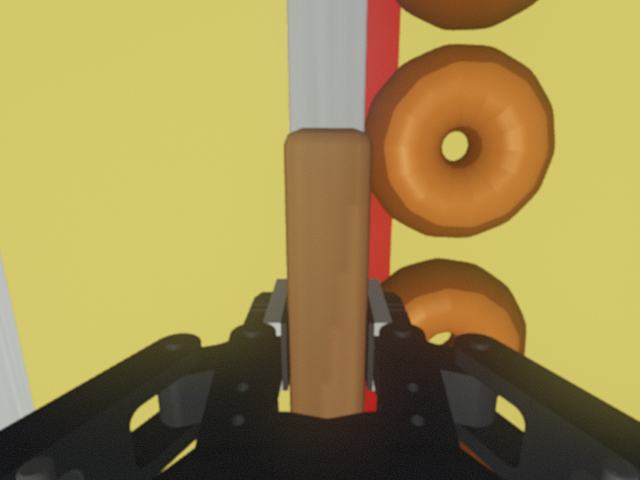

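View pics/scene5.png

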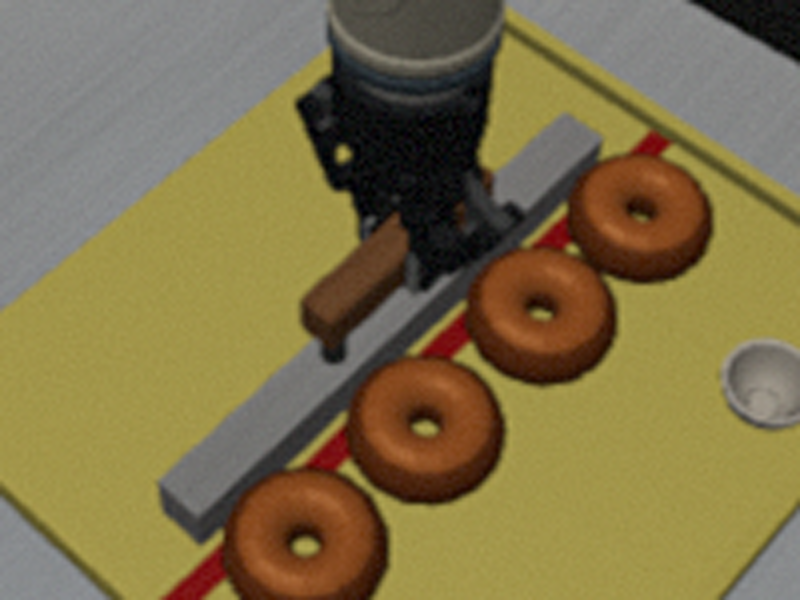

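```bash
python3 - <<'E'
from don import *; from stripe import edges
a=0.028
for n,b in (("scene",(250,220,430,380)),("side",(190,190,300,310)),("wrist",(360,0,600,340))):
    d=read_camera(n); print(n)
    for r in donuts(d,n,b): X=r[1]; print(X,"rel",(np.array([np.cos(a),-np.sin(a)])@(X[:2]-[0.580,0])).round(4),r[3])
    if n!="wrist": edges(d,n)
s=read_camera("scene"); o=np.array([230,210]); q=np.array([(162,487),(205,520),(570,115),(602,140)])/4+o
print("bar top corners",cast(s,q,0.051).round(4).tolist())
E
```

```text
scene
[ 0.6043 -0.1471  0.03  ] rel 0.0284 [38.3 39.9]
[ 0.607  -0.0549  0.03  ] rel 0.0285 [35.1 38.4]
[ 0.5167 -0.0035  0.03  ] rel -0.0632 [13.1 33.7]
[0.6119 0.0866 0.03  ] rel 0.0295 [41.4 69. ]
scene R 8 slope 0.0119 x at y=0:  0.5822 y range -0.206 -0.187 res 0.0001
scene L 17 slope 0.0441 x at y=0:  0.5737 y range -0.212 -0.173 res 0.0026
side
[0.6245 0.0528 0.03  ] rel 0.043 [39.2 87.8]
side R 12 slope 0.0141 x at y=0:  0.5771 y range 0.148 0.184 res 0.0002
side L 12 slope 0.0329 x at y=0:  0.5886 y range 0.153 0.189 res 0.0005
wrist
[0.6122 0.0083 0.03  ] rel 0.032 [225.1 353.1]
[0.6146 0.1297 0.03  ] rel 0.031 [200.5 227.3]
bar top corners [[0.5382, -0.1774, 0.051], [0.5669, -0.1762, 0.051], [0.5486, 0.1527, 0.051], [0.5738, 0.1499, 0.051]]
```

```bash
python3 -m inch '[0.1,0,0,0,0,0,-1,0.2,0,0,0,0,0,-1,0.2,0,0,0,0,0,-1,0.2,0,0,0,0,0,-1,0.2,0,0,0,0,0,-1,0.1,0,0,0,0,0,-1,0.1,0,0,0,0,0,-1,0,0,0,0,0,0,-1,0,0,0,0,0,0,-1,0,0,0,0,0,0,-1]'
python3 - <<'E'
from don import *
a=0.028
print(observe()["ee_pos"])
d=read_camera("scene")
for r in donuts(d,"scene",(250,220,430,380)): X=r[1]; print(X,"rel .578",(np.array([np.cos(a),-np.sin(a)])@(X[:2]-[0.578,0])).round(4),r[3])
cv2.imwrite("pics/scene6.png",cv2.resize(d["pixels"][210:360,230:430,::-1],None,fx=4,fy=4,interpolation=cv2.INTER_CUBIC))
d=read_camera("wrist");cv2.imwrite("pics/wrist6.png",d["pixels"][:,:,::-1])
E
```

```text
time: 13.6
ee_pos: [0.5656, -0.0124, 0.0779]
eef_rot: [0.0, 1.0, -0.015, 0.0]
ft_force: [0.1, 0.3, -4.0]
gripper_width: 0.0233
[ 0.56558561 -0.01239301  0.07792544]
[ 0.6153 -0.1474  0.03  ] rel .578 0.0414 [38.6 39.9]
[ 0.6181 -0.0553  0.03  ] rel .578 0.0416 [35.4 38.5]
[ 0.5283 -0.0034  0.03  ] rel .578 -0.0496 [14.8 34.4]
[0.6212 0.0435 0.03  ] rel .578 0.042 [32.8 37. ]
[0.6239 0.1338 0.03  ] rel .578 0.0421 [30.  35.9]
```

View pics/scene6.png

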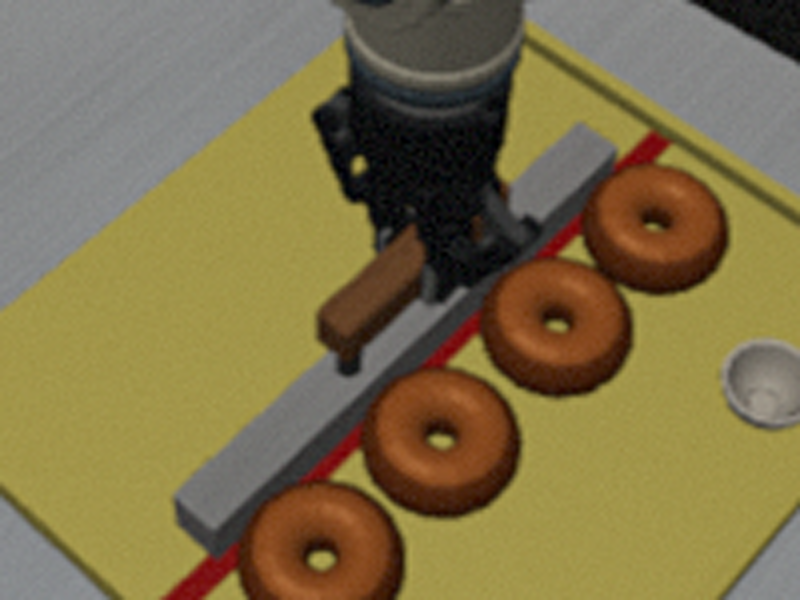

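View pics/wrist6.png

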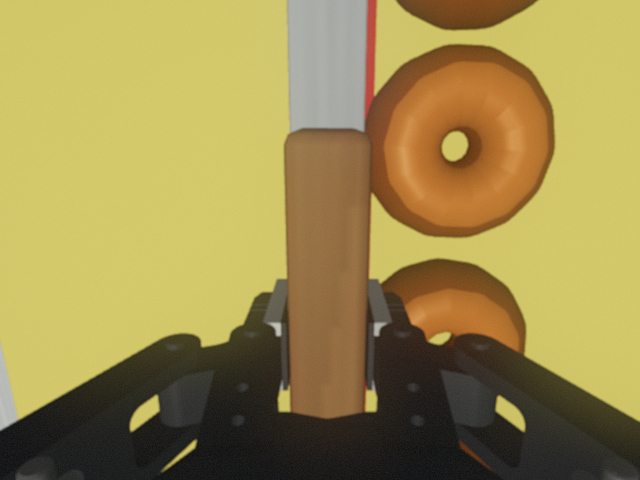

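```bash
python3 -m inch '[-0.2,0,0,0,0,0,-1,-0.5,0,0,0,0,0,-1,-1,0,0,0,0,0,-1,-1.3,0,0,0,0,0,-1,-2,0,-0.5,0,0,0,-1,-2,0,-1.5,0,0,0,-1,-2,0,-2,0,0,0,-1,-1.5,0,-2,0,0,0,-1,-0.5,0,-2,0,0,0,-1,0,0,-1,0,0,0,-1]'
python3 - <<'E'
from don import *; from stripe import edges
a=0.028
print(observe()["ee_pos"])
for n,b in (("scene",(250,220,430,380)),("wrist",(400,0,640,420))):
    d=read_camera(n); edges(d,n)
    for r in donuts(d,n,b): X=r[1]; print(X,"rel .580",(np.array([np.cos(a),-np.sin(a)])@(X[:2]-[0.580,0])).round(4),r[2],r[3])
    cv2.imwrite(f"pics/{n}7.png",d["pixels"][:,:,::-1])
E
```

```text
time: 14.7
ee_pos: [0.4541, -0.0091, 0.1691]
eef_rot: [0.0, 1.0, -0.014, 0.0]
ft_force: [0.7, -0.0, -4.6]
gripper_width: 0.0233
[ 0.45405679 -0.00911824  0.16906874]
scene R 9 slope 0.0158 x at y=0:  0.5831 y range -0.206 -0.183 res 0.0001
scene L 23 slope 0.0246 x at y=0:  0.5701 y range -0.212 -0.155 res 0.0022
[ 0.6153 -0.1473  0.03  ] rel .580 0.0394 [309.2 349.3] [39.  40.2]
[ 0.6184 -0.0553  0.03  ] rel .580 0.0399 [339.3 319.6] [35.6 38.6]
[0.6208 0.043  0.03  ] rel .580 0.0396 [368.3 290.4] [32.7 37.5]
[0.6238 0.1338 0.03  ] rel .580 0.04 [392.9 266. ] [29.9 36.1]
wrist R 11 slope 0.0289 x at y=0:  0.5874 y range -0.115 -0.104 res 0.0
wrist L 0
[ 0.5953 -0.1715  0.03  ] rel .580 0.0201 [507.4 409.6] [17.9 37.9]
[ 0.6305 -0.1275  0.03  ] rel .580 0.054 [557.8 359.9] [ 42.  101.2]
[0.6111 0.03   0.03  ] rel .580 0.0302 [556.2 154.1] [186.2 425.8]
```

View pics/scene7.png

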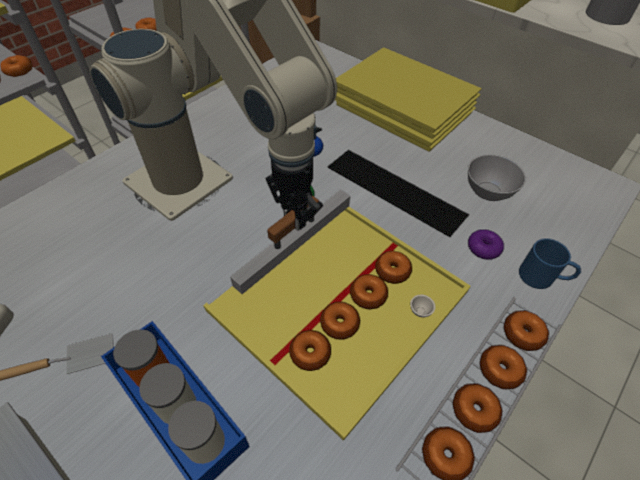

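View pics/wrist7.png

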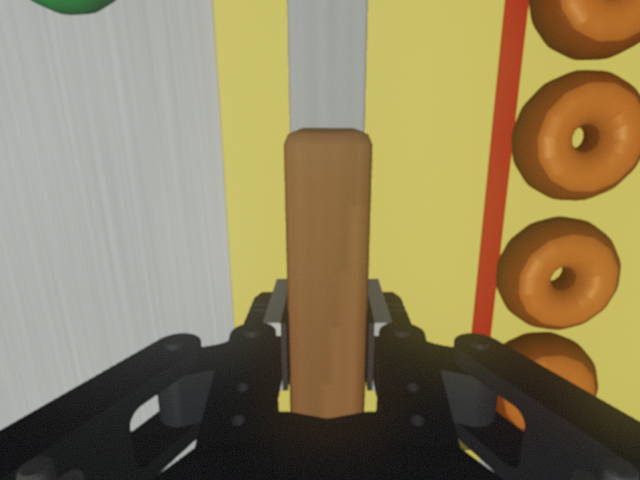

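```bash
python3 -m inch '[0,0,0,0,0,-0.05,-1,0,0,0,0,0,-0.1,-1,0,0,0,0,0,-0.14,-1,0,0,0,0,0,-0.14,-1,0,0,0,0,0,-0.14,-1,0,0,0,0,0,-0.14,-1,0,0,0,0,0,-0.14,-1,0,0,0,0,0,-0.14,-1,0,0,0,0,0,-0.14,-1,0,0,0,0,0,-0.14,-1]' && python3 -m inch '[0,0,0,0,0,-0.14,-1,0,0,0,0,0,-0.14,-1,0.5,0,0,0,0,-0.116,-1,1.5,0.1,0,0,0,-0.05,-1,3,0.2,0,0,0,0,-1,4,0.3,0,0,0,0,-1,4,0.3,0,0,0,0,-1,4,0.3,0,0,0,0,-1,4,0.3,0,0,0,0,-1,4,0.3,0,0,0,0,-1]' && python3 -m inch '[4,0.3,0,0,0,0,-1,4,0.2,0,0,0,0,-1,2.5,0,0,0,0,0,-1,1.5,0,0,0,0,0,-1,0.5,0,0,0,0,0,-1,0,0,0,0,0,0,-1,0,0,0,0,0,0,-1]'
python3 - <<'E'
from h import *
o=observe();q=o["eef_rot"];print(o["ee_pos"],2*np.arctan2(q[2],q[1]))
for n in ("side","wrist"):
    d=read_camera(n); cv2.imwrite(f"pics/{n}8.png",d["pixels"][:,:,::-1])
E
```

```text
time: 15.8
ee_pos: [0.4551, -0.0092, 0.1666]
eef_rot: [-0.0, 0.812, 0.584, -0.001]
ft_force: [0.5, -0.0, -4.7]
gripper_width: 0.0231
time: 16.8
ee_pos: [0.4453, 0.2427, 0.1665]
eef_rot: [-0.0, 0.665, 0.747, -0.001]
ft_force: [1.5, -0.1, -4.1]
gripper_width: 0.0232
time: 17.5
ee_pos: [0.4363, 0.3647, 0.1674]
eef_rot: [0.0, 0.665, 0.747, -0.001]
ft_force: [-0.7, 0.4, -4.3]
gripper_width: 0.0233
[0.43627375 0.36468018 0.16736481] 1.686284226411115
```

View pics/side8.png

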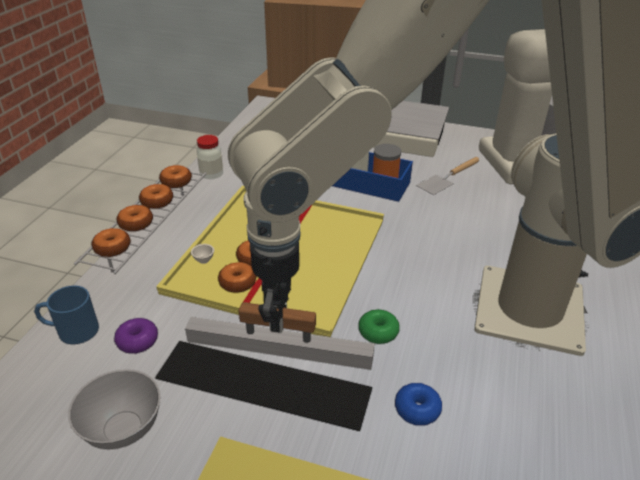

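View pics/wrist8.png

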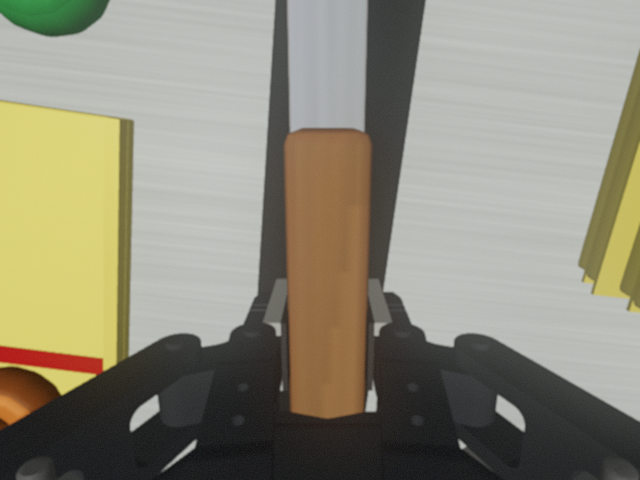

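```bash
python3 -m inch '[0,0,0,0,0,0.05,-1,0,0,0,0,0,0.05,-1,0.1,1,0,0,0,0,-1,0.1,1.5,0,0,0,0,-1,0,1,0,0,0,0,-1,0,0,1,0,0,0,-1,0,0,2,0,0,0,-1,0,0,2.5,0,0,0,-1,0,0,2,0,0,0,-1,0,0,1,0,0,0,-1]' && python3 -m inch '[0,0,0.5,0,0,0,-1,0,0,0.3,0,0,0,-1,0,0,0,0,0,0,-1,0,0,0,0,0,0,-1]'
python3 - <<'E'
from h import *
o=observe();q=o["eef_rot"];print(o["ee_pos"],2*np.arctan2(q[2],q[1]))
for n in ("side","wrist"):
    d=read_camera(n); im=d["pixels"][:,:,::-1]
    if n=="side": im=cv2.resize(im[290:440,130:390],None,fx=3,fy=3,interpolation=cv2.INTER_CUBIC)
    cv2.imwrite(f"pics/{n}9.png",im)
E
```

```text
time: 18.6
ee_pos: [0.47, 0.3674, 0.0801]
eef_rot: [-0.0, 0.701, 0.713, -0.002]
ft_force: [-0.4, 0.5, -4.5]
gripper_width: 0.0234
time: 19.0
ee_pos: [0.4718, 0.3689, 0.0756]
eef_rot: [0.0, 0.701, 0.713, 0.001]
ft_force: [0.0, -0.1, -3.9]
gripper_width: 0.0232
[0.4718367  0.36894063 0.07559684] 1.5870417943252884
```

View pics/side9.png

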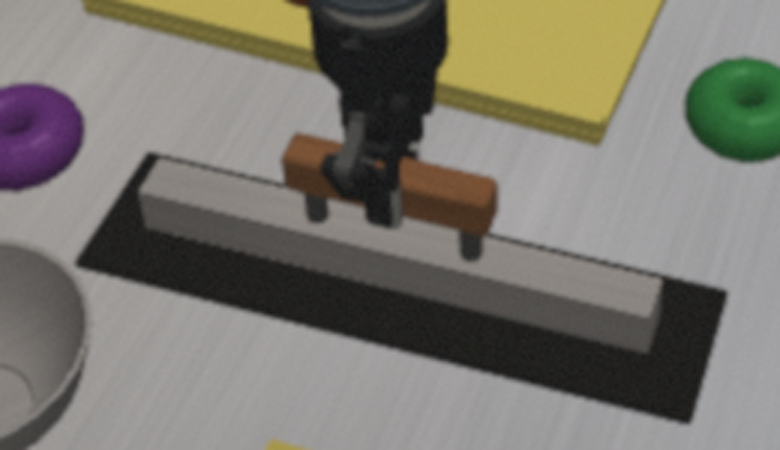

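View pics/wrist9.png

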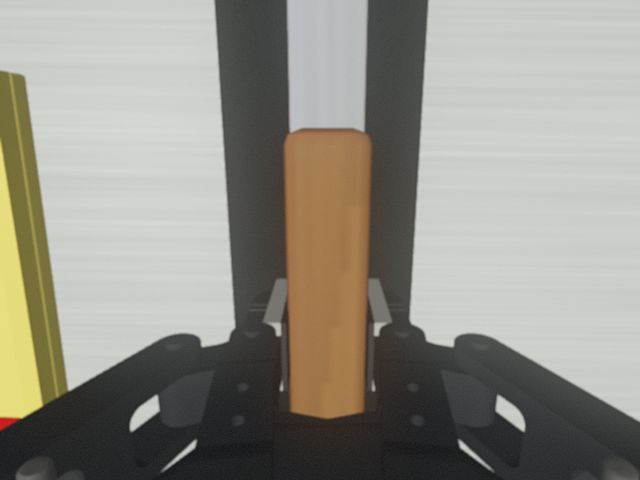

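The bar is over the middle of the mat, about 7 mm up. I'll lower it until I feel contact.

```bash
python3 -m inch '[0,0,0.25,0,0,0,-1,0,0,0.2,0,0,0,-1,0,0,0.1,0,0,0,-1,0,0,0.05,0,0,0,-1,0,0,0,0,0,0,-1,0,0,0,0,0,0,-1]'; python3 -m inch '[0,0,0.1,0,0,0,-1,0,0,0,0,0,0,-1,0,0,0,0,0,0,-1]'
```

```text
time: 19.7
ee_pos: [0.4714, 0.3686, 0.0688]
eef_rot: [0.0, 0.701, 0.713, -0.0]
ft_force: [0.0, -0.6, -4.7]
gripper_width: 0.0236
time: 20.0
ee_pos: [0.4715, 0.3687, 0.068]
eef_rot: [0.0, 0.701, 0.713, 0.0]
ft_force: [0.1, -0.4, -1.1]
gripper_width: 0.0231
```

```bash
python3 -m inch '[0,0,0.05,0,0,0,-1,0,0,0,0,0,0,-1]'; python3 -m inch '[0,0,0,0,0,0,0.2,0,0,0,0,0,0,0.6,0,0,0,0,0,0,1,0,0,0,0,0,0,1,0,0,0,0,0,0,1,0,0,0,0,0,0,1,0,0,0,0,0,0,1,0,0,0,0,0,0,1]'; python3 -m inch '[0,0,-0.5,0,0,0,1,0,0,-1.5,0,0,0,1,0,0,-3,0,0,0,1,0,0,-3,0,0,0,1,0,0,-3,0,0,0,1,0,0,-3,0,0,0,1,0,0,-2,0,0,0,1,0,0,0,0,0,0,1,0,0,0,0,0,0,1]'
python3 - <<'E'
from don import *; from stripe import edges
a=0.028
for n,b in (("scene",(250,220,430,380)),("side",(190,190,300,310)),("wrist",(0,0,1,1))):
    d=read_camera(n)
    if n!="wrist":
        edges(d,n)
        for r in donuts(d,n,b): X=r[1]; print(X,"rel .580",(np.array([np.cos(a),-np.sin(a)])@(X[:2]-[0.580,0])).round(4),r[2],r[3])
    cv2.imwrite(f"pics/{n}10.png",d["pixels"][:,:,::-1])
E
```

```text
time: 20.2
ee_pos: [0.4715, 0.3686, 0.068]
eef_rot: [0.0, 0.701, 0.713, 0.0]
ft_force: [-2.3, -2.1, 4.5]
gripper_width: 0.0233
time: 21.0
ee_pos: [0.4714, 0.3685, 0.0673]
eef_rot: [-0.0, 0.701, 0.713, -0.0]
ft_force: [-0.4, 0.1, -0.5]
gripper_width: 0.0855
time: 21.9
ee_pos: [0.4714, 0.3686, 0.2282]
eef_rot: [0.0, 0.701, 0.713, 0.001]
ft_force: [-0.1, -0.1, -0.0]
gripper_width: 0.0855
scene R 9 slope 0.0137 x at y=0:  0.5826 y range -0.206 -0.183 res 0.0001
scene L 24 slope 0.0181 x at y=0:  0.5687 y range -0.212 -0.152 res 0.0021
[ 0.615  -0.1471  0.03  ] rel .580 0.0391 [309.2 349.2] [38.5 40. ]
[ 0.6178 -0.0552  0.03  ] rel .580 0.0393 [339.1 319.4] [35.6 38.3]
[0.6202 0.044  0.03  ] rel .580 0.039 [368.3 290. ] [32.6 36.9]
[0.6231 0.1345 0.03  ] rel .580 0.0393 [392.9 265.7] [29.4 35.6]
side R 70 slope 0.0274 x at y=0:  0.5748 y range -0.164 0.155 res 0.0005
side L 24 slope 0.0196 x at y=0:  0.5881 y range -0.141 0.095 res 0.0014
[ 0.604  -0.1174  0.03  ] rel .580 0.0273 [285.9 217.8] [28.3 45.5]
```

View pics/scene10.png

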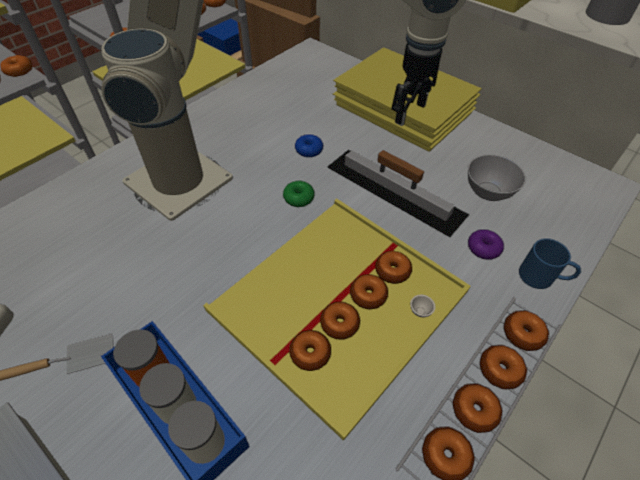

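View pics/wrist10.png

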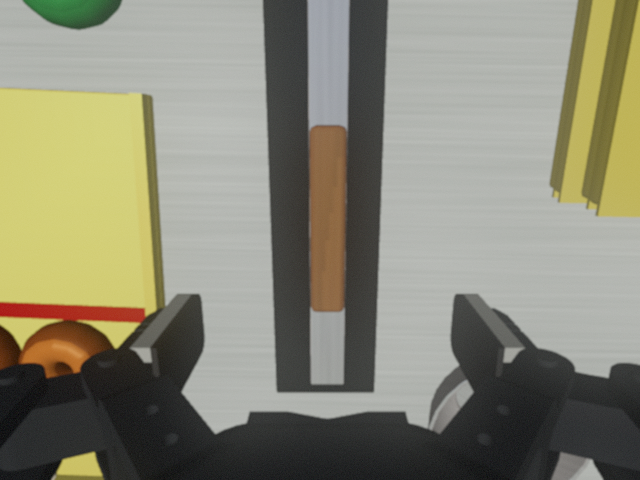

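View pics/side10.png

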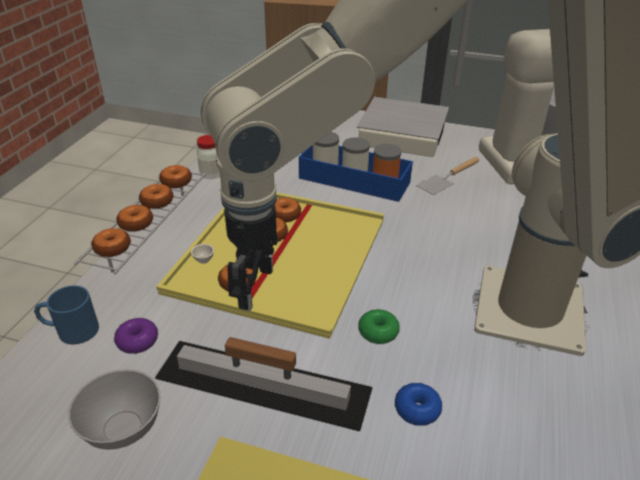

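```bash
python3 - <<'E'
from h import *
d=read_camera("wrist"); p=d["pixels"].astype(int)
print([(r,p[r,70].tolist()) for r in range(298,328)][::2])
for z,uv in((0.012,[(70,303.5),(70,319.5)]),(0.03,[(68,320.5)]),(0.101,[(328,126),(328,311)])):
    print(z,cast(d,uv,z).round(4).tolist())
print("mat end",cast(d,[(278,391),(374,391)],0.006).round(4).tolist(),"mat row150",cast(d,[(270,150),(383,150)],0.006).round(4).tolist())
print("line x at those y", 0.580+0.028*cast(d,[(68,320.5)],0.03)[0][1])
E
```

```text
[(298, [209, 204, 117]), (300, [209, 204, 116]), (302, [211, 205, 116]), (304, [197, 178, 95]), (306, [173, 66, 38]), (308, [173, 47, 33]), (310, [173, 42, 30]), (312, [173, 45, 33]), (314, [171, 42, 30]), (316, [172, 41, 28]), (318, [171, 42, 28]), (320, [129, 43, 23]), (322, [73, 47, 17]), (324, [84, 50, 23]), (326, [90, 50, 16])]
0.012 [[0.5741, 0.1292, 0.012], [0.5906, 0.1268, 0.012]]
0.03 [[0.5822, 0.137, 0.03]]
0.101 [[0.4078, 0.3678, 0.101], [0.5344, 0.37, 0.101]]
mat end [[0.6698, 0.3219, 0.006], [0.6681, 0.419, 0.006]] mat row150 [[0.4299, 0.3183, 0.006], [0.4283, 0.4157, 0.006]]
line x at those y 0.5838370819918806
```

The wrist view puts doughnut 4's near edge within 1 mm of the stripe's centre. The bar lies within 2 mm of the mat's centre, so I'm handing in.

```bash
python3 - <<'E'
from cell import *
print(observe()["time"]); print(close_job())
E
```

```text
22.1
the job is handed in; nothing more can be done
None
```

I gripped the straightening bar, pushed all four doughnuts into one row on the red stripe, laid the bar back on its mat and let go. I handed the job in at 22.1 s of 53 s; it gave no verdict.

Last checks:

- **Row:** the scene camera puts the doughnut centres 41 mm beyond the stripe's centre line (ideal 43 mm), equal to within 1 mm.
    - **Doughnut 4:** the wrist view puts its near edge within 1 mm of the stripe's centre.
    - **Camera disagreement:** the cameras placed the stripe up to 4 mm apart (0.578, 0.580 and 0.582 m). I aimed at the mean, which stays well inside the tolerance.
    - **Side view:** the gripper hid part of the row, so it gave no usable doughnut check.
- **Bar:** it stands grip up within about 2 mm of the mat's centre, in line with it. It touched down under force contact before I let go, and the gripper is clear above it.
- **Bowl:** it looked unmoved in the pictures; I did not measure it again at the end.
- **A slip:** I turned the bar 0.1 rad too far on the way back and corrected it over the mat before lowering.

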